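Clip a pick-light module onto the sorting-bench rail

ROBOT

A 6-joint arm with a two-finger parallel gripper is mounted at the origin on the work surface. World frame = base frame: x ahead of the robot, y to its left, z up, the work surface at z = 0. Lengths are in mm, angles in rad, forces in N, time in s.
With the tool pointing down it reaches from about 275 to 750 mm from the base axis. Payload 10.2 kg.
Tool frame: the origin (TCP) lies between the finger pads; the fingertips stand 17 mm ahead of it and the grasp point (between the pads) lies 2 mm behind it; z points along the fingers, y is the line along which they close (so a half turn about z gives the same grasp; the last joint's range is limited). The gripper opens to 88 mm and grips with 3 to 60 N. Pads are 18 mm wide; open, the fingers measure 123 mm over their backs; the gripper's body (75 mm by 187 mm) begins 45 mm behind the grasp point.
Start: joints at [-1.344, 0.313, 1.498, -0, 1.331, -0.223], TCP at [228.251, -472.793, 255.72] pointing down, gripper open.
Joint ranges: [-2.94, 2.94], [-0.97, 2.17], [0.19, 2.56], [-1.23, 4.37], [0.02, 3.11], [-2.88, 2.88]. Speed limits (rad/s): [2.39, 2.39, 3.01, 3.14, 3.14, 3.14].

INTERFACE

Orientations are given as a rotation vector (axis times angle).
In Python, from bench import manip gives the robot as it stands. The module is installed in compiled form; this text tells all that it offers.
- The arm moves only by the tool send_rows, never from a script. Its argument "plan" is a list of rows, each a list of 7 numbers: the shift along the tool's x, y, z in m, then the turn, a rotation vector about the tool's x, y, z in degrees, then the finger opening in m, from 0 to 0.0881. In form: [[x, y, z, rx, ry, rz, grip], ...]. A call has 1 to 8 rows; each row is the pose to reach, as a shift and turn from the pose commanded when the call began, along the tool's axes at that moment; what a row does not reach only later rows make up. A row lasts 1/12 s, in which the tool goes at most 41.7 mm and 7.16 degrees, less where a joint would pass 70% of its speed; a pose out of reach is approached as far as the arm can. A call with a gripper value outside its range is refused whole. The fingers move at their own pace and stop on an object; "squeeze" is the grip in N (left out, the last holds). Time passes only in rows, so rows that repeat a pose let the fingers close. It gives the time, the measured TCP pose, the force, the opening and the grip force at its end, in the units of the state.
- manip.sense(): the state, without advancing time (a new reading comes with each control period).
- manip.get_image(name): name is "scene" or "top" or "wrist"; returns the picture (480x640x3 uint8, red, green, blue); there is no depth.
- manip.calibration(name): a dict with "mtx" (3x3 intrinsics, pixels), "k1" (the pictures are not rectified: a ray, as slopes to the right and down, at radius r is drawn at 1 + k1 r^2 times it, then the intrinsics apply), "rvec" (rotation vector, rad) and "tvec" (3), from world to camera coordinates, as OpenCV has them. Camera axes: x right, y down, z forward; pixel columns grow to the right and rows downward; lengths in mm; the calibration is good to about 2 mm. A picture is of the moment at which its call begins: read the wrist's pose just before it. calibration takes no time and is no camera call; for the wrist camera it gives the pose at the moment of the call.
- manip.job_done(): hands the job in; it is judged then, once.
Trained networks look in the newest picture that a camera, given by its name, has taken for a name from the list of things; names that differ only in an ending like _2 or _b are one class to them, and where a whole thing is asked for, a point or a joint stands for the part that bears it (a point fixed in the world has none). Each returns a list of dicts, best first, with "score" (0 to 1); they miss things now and then, are a little off and sometimes report something else, mostly with a low value. They report only what shows in the picture. A call takes as long as a camera call. They do not tell look-alikes from the thing itself.
- manip.boxes_of(camera, label): "at" ([column, row] in pixels, amid what is visible of it).
- manip.cut_out(camera, label): "pixels" (480x640 bool, what is visible of it) and "at" ([column, row] in pixels, amid what is visible of it).
The state is a dict: "t": time; "joints": joint angles; "qd": joint speeds; "joint_efforts": joint torques, N m; "tcp_pos": TCP position; "eef_rot": TCP orientation; "ft_force": force on the tool from outside, world axes, zero at the start; "torque": the same for the moment, N m; "finger_gap": finger opening in mm; "finger_force": force on a finger pad.
Only numpy, scipy, OpenCV 4.12 (cv2) and the standard library are available. Lean on these libraries where they do the work, as an engineer would, in place of code of your own. Each camera call takes 0.05 s, during which the arm holds its last target. There are 200 camera calls.

TASK

Take the blue-button pick-light module off the yellow spares dock and fit it to the aluminium rail at the bay marked by the yellow tag: hook its lip under the rail edge nearest the robot with the module leaning, then rock it down until the orange sprung foot clicks under the far edge and it sits flush, level and centred on the tag. Work by feel and gently: do not force it against the rail. Let go of it at the end and leave the red-button spare and everything else on the bench where it is.

Things in the scene. Friction and masses are not known exactly. Their poses are not given: they have to be found in the camera images.
- module: The module to fit: white plastic box 84 (x) x 46 (y) x 42 (z) mm, 0.15 to 0.25 kg, round blue button on top towards -x, dark window towards +x. Origin: centre of its flat underside; z up, +x towards its sprung foot, -x end has the fixed hook. It starts on a dock post, underside 32 mm above the table, hook and foot hanging free, its x within 0.3 rad of the robot's x.
- lip_tip (a point): Innermost upper edge of the module's hook lip, at (-22, 0, -9) mm in the module's frame. The hook, 34 mm wide in y: a leg from x = -33 to -26 reaching down to z = -13, and from it a lip inward (+x) to x = -22, between z = -13 and -9. So a slot 9 mm high and 4 mm deep under the box; it takes the 5 mm rail flange at leans up to about 30 degrees.
- nose_tip (a point): Built place of the inner upper edge of the orange foot's nose, at (19, 0, -6.5) mm in the module's frame (it does not follow the foot's slide). Foot 20 mm wide: tongue x = 26.5 to 33 down to z = -19; nose reaching in to x = 19, flat on top, its lower inner face a ramp from (x 19, z -9) to (x 26, z -19). Hooking in with 25 to 28 degrees of lean keeps it clear of the rail; once hooked, the ramp meets the rail at about 17.
- foot (a joint): Slide of the module's sprung foot: 0 m at rest (nose inward), up to 0.008 as it is pushed outward (+x of the module). Spring 1.4 N at 0 plus 0.7 N per mm, slippery plastic. The rail's far edge pushes it out as the module is rocked down, and it springs back to 0 as it clicks under. This takes 4 to 7 N down on the module's far end; keep every push on the rail below 20 N.
- plinth: Rail stand, fixed: grey steel slab 170 (x) x 300 (y) x 25 (z) mm; origin at the centre of its underside on the table, x away from the robot, y along the rail, z up. It carries the aluminium rail and, fixed on the rail at y = -122 and +122 mm, two white modules with green buttons, 84 x 40 x 42 mm (inner sides at y = -102 and +102, tops 94 mm above the table).
- rail_mid (a point): Point of the stand 52 mm above its origin, level with the rail's top. Flange 50 mm wide (x), 5 mm thick, on a web 16 mm wide, 22 mm high. The rail is clamped in slotted holes: its true centre line lies up to 25 mm from this point either way in the stand's x, different every time, so find its edge by touch or sight. Seated, the module's underside lies on the flange, at this height, its x along the stand's x.
- bay_tag: Yellow tag 18 x 46 x 3 mm with a black stripe, fixed on the stand's top beyond the rail; origin at the centre of its underside, axes as the stand's. The module's origin is to end at the tag's y (along the rail). Always within 30 mm of the rail's middle.
- dock: Yellow spares dock, fixed: plate 110 (x) x 210 (y) x 6 mm, origin at the centre of its underside, with two black posts 28 x 32 mm, tops 32 mm above the table, at y = -57.5 and +57.5 mm. One post carries the module, the other the spare; which is which varies.
- spare: Spare module with grey box and red button, same shape as the module; stays on its post of the dock. Origin: centre of its flat underside.
- parcel_a: Cardboard parcel 110 x 80 x 50 mm, loose; origin at the centre of its underside.
- parcel_b: Cardboard parcel 140 x 100 x 70 mm, loose; origin at the centre of its underside.
- parcel_c: Flat white parcel 120 x 90 x 30 mm, loose; origin at the centre of its underside.
- tape_roll: Roll of amber tape lying flat, 100 mm across, 48 mm high, loose; origin at the centre of its underside.
- driver: Screwdriver lying on the table, loose; origin under its middle.
- cleaner: Blue bottle, 60 mm across, 160 mm high, standing loose; origin at the centre of its underside.
There are look-alikes about, which are no part of the job. Leave any green look-alike of the module alone.

How it is judged (in metres and radians):
On the way, in this order (a step that is already met when the one before it is completed fails the run):
1. the module's lip is hooked under the rail's near edge, at the bay, while the module still leans (foot end high) (x of lip_tip in the frame of plinth above -0.045 m and z of lip_tip in the frame of plinth between 0.034 and 0.0485 m and angle between module's own z axis and vertical above 0.1 rad and y of lip_tip in the frame of bay_tag between -0.02 and 0.02 m), for 0.1 s.
2. rocked down and clicked: flush, level, foot sprung back (z of module in the frame of plinth between 0.0495 and 0.0545 m and x of module in the frame of plinth between -0.03 and 0.03 m and angle between module's own z axis and vertical below 0.05 rad and value of joint foot below 0.0025 m and y of module in the frame of bay_tag between -0.01 and 0.01 m), for 0.2 s.
At the end, for the whole second after the job is handed in: The module is clipped on the rail: underside 52 mm (+-2.5) above the stand's origin, level within 0.05 rad, foot sprung back to within 2.5 mm of 0, its origin within 10 mm of the tag along the rail and within 30 mm of the stand's centre line across it; released and at rest (all of step 2 and linear speed of module below 0.02 m/s and contact force between module and the fingers below 0.1 N); the robot touches nothing.
It fails at once if the rail, its stand or the modules on it are pressed with more than 30 N (contact force between plinth and anything else above 30 N).
It fails at once if the spare module is moved more than 15 mm (distance of spare from where it was at the start of the episode above 0.015 m).
It fails at once if a parcel, the tape roll, the screwdriver or the bottle is moved more than 30 mm (distance of any of parcel_a, parcel_b, parcel_c, tape_roll, driver, cleaner from where it was at the start of the episode above 0.03 m).
It also fails if it takes over 67 s, if anything falls off the work surface, if the arm or the gripper's body presses on something with over 40 N, if the wrist force passes 120 N, or if a joint passes its speed limit or range.

## Working session

There is one attempt and no reset: what is moved stays moved. The work goes in short steps, Python scripts to look and compute and a tool call to move; the robot and the scene stay as the last step left them, time stands still between calls to the robot, and variables do not carry over. Pictures are saved under pics/ and viewed, at most 10 in all, crops included, and the job is handed in when it is done.

Besides the shell and the picture viewer there is one more tool, called as name([rows], argument=value, ...), one row to a line, values as JSON. send_rows: Moves the arm, as the interface text tells. Its arguments: {"type":"object","properties":{"plan":{"type":"array","items":{"type":"array","items":{"type":"number"}}},"squeeze":{"type":"number"}},"required":["plan"]}

```bash
mkdir -p pics
cat > h.py <<'E'
import numpy as np, cv2
from scipy.spatial.transform import Rotation as R
from bench import manip
def shot(n,f):
    c=manip.calibration(n); im=manip.get_image(n); cv2.imwrite('pics/'+f,im[:,:,::-1]); return c,im
def ray(c,px):
    m=np.array(c['mtx']); d=np.array([(px[0]-m[0,2])/m[0,0],(px[1]-m[1,2])/m[1,1]])
    u=d.copy()
    for _ in range(20): u=d/(1+c['k1']*(u@u))
    Rm=R.from_rotvec(np.ravel(c['rvec'])).as_matrix(); t=np.ravel(c['tvec'])
    v=Rm.T@np.array([u[0],u[1],1]); return -Rm.T@t, v/np.linalg.norm(v)
def onz(c,px,z):
    o,v=ray(c,px); return o+v*(z-o[2])/v[2]
def tri(rs):
    A=0;b=0
    for o,v in rs:
        P=np.eye(3)-np.outer(v,v); A=A+P; b=b+P@o
    x=np.linalg.solve(A,b); return x,[np.linalg.norm((np.eye(3)-np.outer(v,v))@(x-o)) for o,v in rs]
def proj(c,X):
    Rm=R.from_rotvec(np.ravel(c['rvec'])).as_matrix(); p=Rm@np.array(X,float)+np.ravel(c['tvec'])
    u=p[:2]/p[2]; u=u*(1+c['k1']*(u@u)); m=np.array(c['mtx']); return [m[0,0]*u[0]+m[0,2],m[1,1]*u[1]+m[1,2]]
E
python3 - <<'E'
from h import *
for n in ['top','scene']:
    c,im=shot(n,n+'0.png')
    print(n,'cam at',ray(c,(320,240)))
    for l in ['module','spare','dock','bay_tag','plinth','rail_mid']:
        try: print(l,[(np.round(d['at']),round(d['score'],2)) for d in manip.boxes_of(n,l)][:4])
        except Exception as e: print(l,e)
print(manip.sense())
E
```

```text
top cam at (array([ 255.11875287,  -35.31462214, 1413.56762154]), array([ 0.17536519, -0.00557681, -0.98448766]))
module [(array([497., 335.]), 0.88), (array([442., 340.]), 0.86), (array([420., 270.]), 0.77)]
spare [(array([375., 273.]), 0.93)]
dock [(array([396., 270.]), 0.82), (array([483., 193.]), 0.36)]
bay_tag []
plinth [(array([265., 190.]), 0.73)]
rail_mid [(array([263., 188.]), 0.75)]
scene cam at (array([1086.71464893,  320.89875133, 1013.92472419]), array([-0.52019369, -0.31442716, -0.79406176]))
module [(array([261., 203.]), 0.81), (array([240., 156.]), 0.74), (array([279., 168.]), 0.66), (array([277., 223.]), 0.5)]
spare [(array([230., 285.]), 0.72), (array([293., 214.]), 0.66)]
dock [(array([277., 225.]), 0.93), (array([184., 227.]), 0.37)]
bay_tag [(array([356., 237.]), 0.26)]
plinth [(array([337., 327.]), 0.93)]
rail_mid [(array([335., 326.]), 0.93)]
{'t': 0.7, 'joints': array([-1.34438715e+00,  3.12931311e-01,  1.49772618e+00, -2.83588980e-05,
        1.33099183e+00, -2.23377724e-01]), 'qd': array([ 0.00020551,  0.00087199, -0.00244511, -0.00029132, -0.00207695,
       -0.00041499]), 'joint_efforts': array([ 1.23146515e-04, -4.02052438e+01, -2.52386069e+01,  6.95503922e-02,
        3.19773657e-02,  9.68919579e-06]), 'tcp_pos': array([ 228.24959949, -472.78526851,  255.69427873]), 'eef_rot': array([-3.06242311e+00, -7.00580698e-01,  4.34051320e-05]), 'ft_force': array([-0.54297011,  0.22665931,  0.64598249]), 'torque': array([-0.00409479, -0.01123942, -0.00723659]), 'finger_force': 0.0, 'finger_gap': 87.83945811045471}
```

View pics/top0.png

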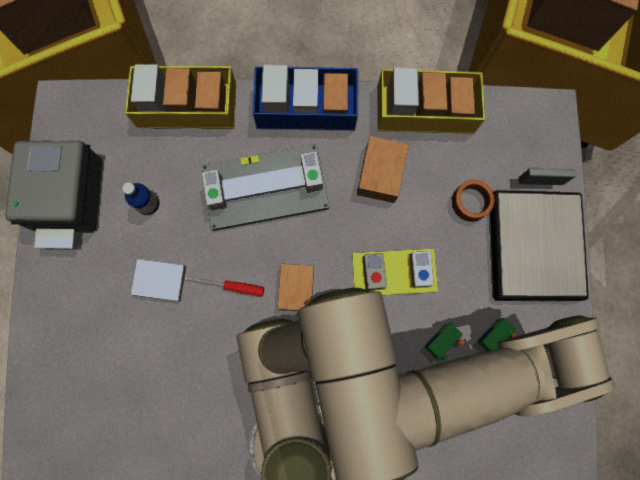

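View pics/scene0.png

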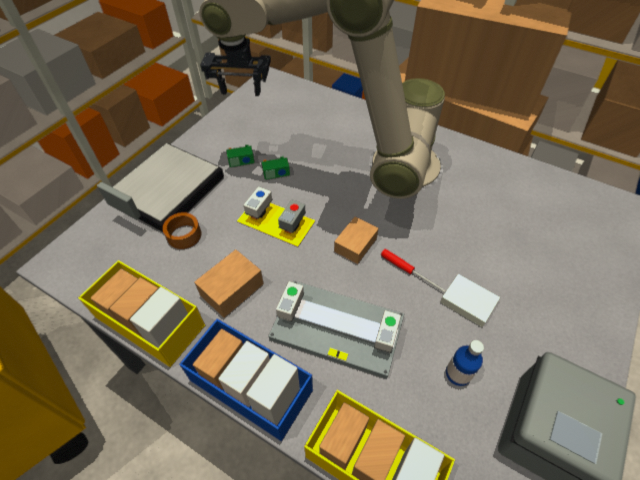

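The top view shows the module at (422,270) with its blue button at (424,275), nearer the robot. The spare is at (375,272), the tag at (250,160), the plinth around (265,188) and the rail between the green-button modules at (212,188) and (312,170). The scene view shows the module at (258,203) and the tag at (338,354). The two green look-alikes lie apart from these.

Run:
```python
from h import *
c=manip.calibration('top'); s=manip.calibration('scene'); w=manip.calibration('wrist')
print('module tri',tri([ray(c,(422,269)),ray(s,(258,203))]), onz(c,(422,269),74))
print('blue btn',tri([ray(c,(424,275)),ray(s,(261,194))]))
print('tag',onz(c,(250,160),28),onz(s,(338,354),28))
g=[onz(c,p,94) for p in [(212,188),(312,170)]]; print('green mods',g)
d=g[1]-g[0]; print('plinth yaw',np.degrees(np.arctan2(d[0],-d[1])))
for k,p in dict(box=(385,168),parc=(296,287),mod=(422,270),spare=(375,272)).items(): print(k,onz(c,p,60))
st=manip.sense(); o,v=ray(w,(320,240)); Rt=R.from_rotvec(st['eef_rot']).as_matrix()
print('tcp axes\n',Rt.round(3),'\ncam in tool',Rt.T@(o-st['tcp_pos']),Rt.T@v, 'img right in tool',Rt.T@(R.from_rotvec(np.ravel(w['rvec'])).as_matrix().T@[1,0,0]))
print(w['mtx'],w['k1'])
```

```text
module tri (array([ 429.82337038, -292.18665003,   46.68196289]), [np.float64(1.2509534227759147), np.float64(1.2509534227759316)]) [ 426.94227701 -288.15194117   74.        ]
blue btn (array([ 412.0793932 , -291.84831438,   69.57987619]), [np.float64(1.9758953788950375), np.float64(1.975895378895095)])
tag [706.29902266 138.23897528  28.        ] [709.45456349 141.93527301  28.        ]
green mods [array([613.2442351, 218.9110604,  94.       ]), array([661.84871803, -20.99736206,  94.        ])]
plinth yaw 11.452879016750378
box [ 681.12294204 -202.44547773   60.        ]
parc [381.32027461  12.77496615  60.        ]
mod [ 426.29913488 -290.75723369   60.        ]
spare [ 420.02101377 -176.44536329   60.        ]
tcp axes
 [[ 0.901  0.435 -0.   ]
 [ 0.435 -0.901  0.   ]
 [-0.    -0.    -1.   ]] 
cam in tool [  67.97107869   -0.48703344 -128.17426391] [-0.25394976 -0.00743457  0.96718884] img right in tool [-4.65018953e-04  9.99999829e-01  3.55879166e-04]
[[360.78232949   0.         322.51563174]
 [  0.         360.78232949 243.40522277]
 [  0.           0.           1.        ]] -0.04770417439292064
```

send_rows([
  [0.03,-0.009,0.004,0,0,3,0.088],
  [0.07,-0.021,0.01,0,0,7,0.088],
  [0.11,-0.034,0.016,0,0,12,0.088],
  [0.15,-0.047,0.022,0,0,17,0.088],
  [0.19,-0.06,0.028,0,0,21,0.088],
  [0.225,-0.071,0.032,0,0,24,0.088],
  [0.252,-0.079,0.035,0,0,25.8,0.088],
  [0.262,-0.082,0.036,0,0,25.8,0.088],
])

```text
t: 1.37
tcp_pos: [430.5, -282.3, 219.3]
eef_rot: [-3.141, -0.003, -0.0]
ft_force: [-0.4, 0.1, 0.8]
finger_gap: 88.3
finger_force: 0.0
```

Run:
```python
from h import *
c,im=shot('wrist','w1.png'); s=manip.sense(); print(s['t'],s['tcp_pos'],R.from_rotvec(s['eef_rot']).as_matrix().round(3))
for l in ['module','spare']:
    for d in manip.cut_out('wrist',l):
        r=cv2.minAreaRect(np.argwhere(d['pixels'])[:,::-1].astype(np.float32)); print(l,d['score'],d['at'],r,onz(c,d['at'],74))
```

```text
1.4167 [ 430.39495136 -282.65854504  219.34950625] [[ 1.     0.003 -0.   ]
 [ 0.003 -1.     0.001]
 [-0.    -0.001 -1.   ]]
module 0.91 [384.0, 398.6] ((381.33349609375, 383.3564758300781), (69.33356475830078, 86.1078109741211), 56.003543853759766) [ 278.75003574 -336.95511922   74.        ]
module 0.86 [524.0, 335.2] ((499.46484375, 357.6465148925781), (21.38811683654785, 84.27183532714844), 42.3245735168457) [ 341.92408165 -454.94148887   74.        ]
module 0.71 [328.5, 227.2] ((331.5154113769531, 228.37583923339844), (108.28592681884766, 60.41712188720703), 84.98688507080078) [ 436.60815123 -286.05156596   74.        ]
spare 0.61 [191.9, 234.0] ((193.73077392578125, 236.1538543701172), (107.66776275634766, 70.40569305419922), 78.69007110595703) [ 431.06008453 -178.78635643   74.        ]
```

View pics/w1.png

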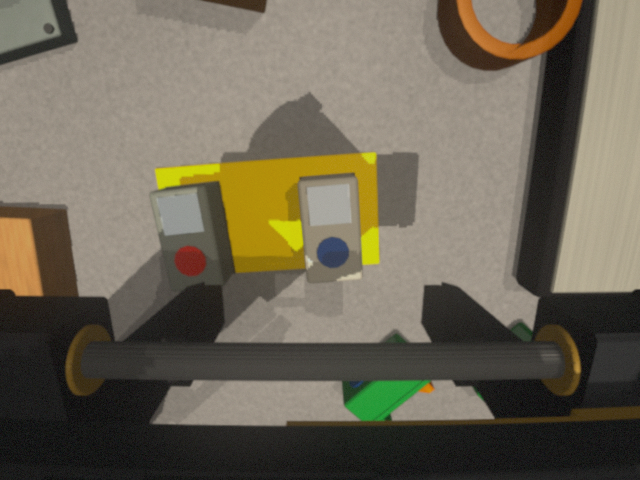

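The wrist view shows the module at (331,228), button at (333,251), window at (330,204), lying nearly straight, with the spare left of it at (190,235). Zooming to get the top-face corners.

Run:
```python
import cv2
im=cv2.imread('pics/w1.png')[160:300,280:390]; cv2.imwrite('pics/w1c.png',cv2.resize(cv2.convertScaleAbs(im,alpha=1.4),None,fx=4,fy=4,interpolation=cv2.INTER_CUBIC))
```

```text
(no output)
```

View pics/w1c.png

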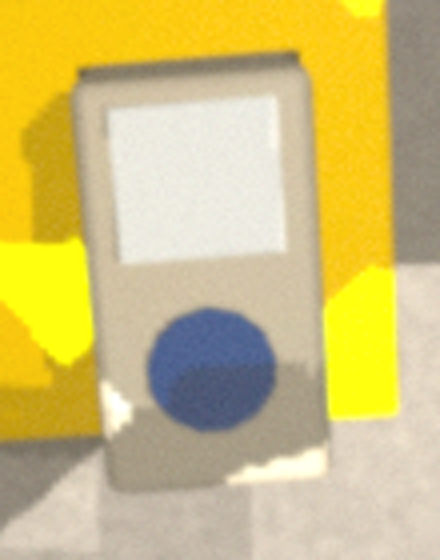

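Run:
```python
from h import *
w=manip.calibration('wrist'); c=manip.calibration('top'); s=manip.calibration('scene')
f=lambda p:(280+p[0]/4,160+p[1]/4)
P=[onz(w,f(p),74)[:2] for p in [(78,82),(306,68),(327,472),(108,490)]]
for p in P: print(p.round(1))
print('ctr',np.mean(P,0),'len',np.linalg.norm(P[0]-P[3]),np.linalg.norm(P[1]-P[2]),'wid',np.linalg.norm(P[0]-P[1]),np.linalg.norm(P[2]-P[3]))
d=P[0]+P[1]-P[2]-P[3]; e=P[0]+P[3]-P[1]-P[2]; print('yaw',np.degrees(np.arctan2(d[1],d[0])),np.degrees(np.arctan2(-e[0],e[1])))
b=f((211,370)); print('btn',tri([ray(w,b),ray(s,(261,194)),ray(c,(424,275))]))
```

```text
[ 470.3 -267.2]
[ 473. -310.]
[ 392.3 -316.3]
[ 388.4 -272. ]
ctr [ 431.01824103 -291.36476819] len 82.08757914389317 80.92440642045196 wid 42.90639965532247 44.4974112627792
yaw 3.9024643353702415 4.321361581019219
btn (array([ 412.08181349, -292.29899022,   69.02943645]), [np.float64(0.562684242665765), np.float64(2.2575262944809533), np.float64(1.7238535803669575)])
```

send_rows([
  [0.004,0.003,0.02,0,0,-2,0.088],
  [0.01,0.0081,0.055,0,0,-3.9,0.088],
  [0.01,0.0081,0.09,0,0,-3.9,0.088],
  [0.01,0.0081,0.112,0,0,-3.9,0.088],
  [0.01,0.0081,0.119,0,0,-3.9,0.088],
  [0.01,0.0081,0.119,0,0,-3.9,0.088],
])

```text
t: 2.02
tcp_pos: [437.3, -294.0, 99.7]
eef_rot: [-3.138, -0.104, 0.003]
ft_force: [0.1, -0.3, 0.5]
finger_gap: 87.9
finger_force: 0.0
```

Run:
```python
from h import *
c,im=shot('wrist','w2.png'); s=manip.sense(); Rt=R.from_rotvec(s['eef_rot']).as_matrix(); print(s['t'],s['tcp_pos'],np.degrees(np.arctan2(Rt[1,0],Rt[0,0])),Rt[2].round(4))
cv2.imwrite('pics/w2c.png',cv2.resize(im[150:480,180:480,::-1],None,fx=1.8,fy=1.8))
```

```text
2.0667 [ 438.0513955  -294.3214129   101.32908362] 3.803586446384636 [ 1.e-04  3.e-04 -1.e+00]
```

View pics/w2c.png

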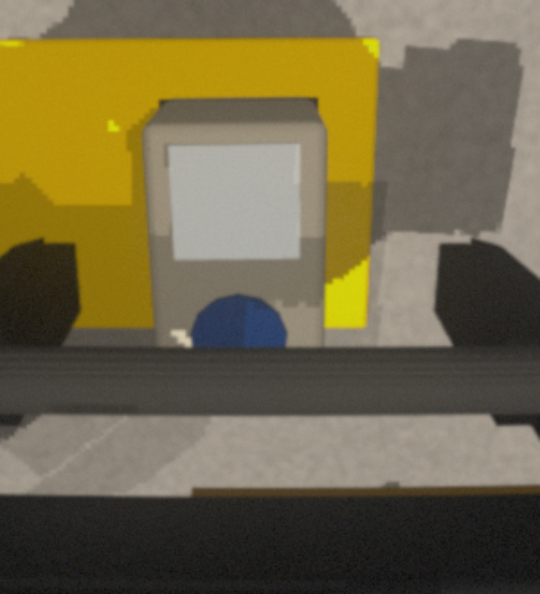

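The close view shows the module between the open fingers, slightly left of their middle: top front corners at about (262,219) and (361,218).

Run:
```python
from h import *
w=manip.calibration('wrist'); f=lambda p:(180+p[0]/1.8,150+p[1]/1.8)
for z in (74,71):
  a,b,e,g=[onz(w,f(p),z) for p in [(148,125),(326,122),(155,320),(325,320)]]
  print(z,a.round(1),b.round(1),np.linalg.norm(a-b),'mid',((a+b)/2).round(1),((e+g)/2).round(1),'btn edge top',onz(w,f((240,295)),z+2))
s=manip.sense(); Rt=R.from_rotvec(s['eef_rot']).as_matrix()
m=(a+b)/2-42*Rt[:,0]; print('centre',m,'in tool',Rt.T@(m-s['tcp_pos']))
```

```text
74 [ 472.4 -264.8   74. ] [ 476.  -308.1   74. ] 43.42591361432074 mid [ 474.2 -286.5   74. ] [ 421.2 -290.3   74. ] btn edge top [ 429.51354227 -289.90695756   76.        ]
71 [ 471.8 -264.3   71. ] [ 475.4 -308.5   71. ] 44.26386869088744 mid [ 473.6 -286.4   71. ] [ 419.6 -290.4   71. ] btn edge top [ 428.02598749 -289.91956202   73.        ]
centre [ 431.70231904 -289.18695027   70.99696515] in tool [-5.99668164 -5.553179   30.33006597]
```

send_rows([
  [0.003,-0.004,0.002,0,0,-0.3,0.088],
  [0.004,-0.005,0.015,0,0,-0.3,0.088],
  [0.004,-0.005,0.032,0,0,-0.3,0.088],
  [0.004,-0.005,0.043,0,0,-0.3,0.088],
  [0.004,-0.005,0.045,0,0,-0.3,0.088],
  [0.004,-0.005,0.045,0,0,-0.3,0.088],
])

```text
t: 2.57
tcp_pos: [442.3, -288.0, 56.1]
eef_rot: [3.139, 0.114, 0.0]
ft_force: [-0.1, 1.2, -0.3]
finger_gap: 88.1
finger_force: 0.0
```

send_rows([
  [0,0,0,0,0,0,0.06],
  [0,0,0,0,0,0,0.05],
  [0,0,0,0,0,0,0.04],
  [0,0,0,0,0,0,0.04],
  [0,0,0,0,0,0,0.04],
  [0,0,0,0,0,0,0.04],
], squeeze=35)

```text
t: 3.07
tcp_pos: [442.2, -287.9, 55.9]
eef_rot: [3.139, 0.114, 0.0]
ft_force: [-0.8, -0.2, 0.7]
finger_gap: 50.3
finger_force: 0.0
```

send_rows([
  [0,0,0,0,0,0,0.04],
  [0,0,0,0,0,0,0.04],
  [0,0,0,0,0,0,0.04],
  [0,0,0,0,0,0,0.04],
])

```text
t: 3.4
tcp_pos: [442.2, -287.9, 55.8]
eef_rot: [3.139, 0.114, 0.0]
ft_force: [-0.1, -0.2, 1.9]
finger_gap: 45.6
finger_force: 35.0
```

send_rows([
  [0,0,-0.008,0,0,0,0.04],
  [0,0,-0.025,0,0,0,0.04],
  [0,0,-0.05,0,0,0,0.04],
  [0,0,-0.08,0,0,0,0.04],
  [0,0,-0.11,0,0,0,0.04],
  [0.006,-0.01,-0.14,0,0,0,0.04],
  [0.015,-0.035,-0.162,0,0,-1,0.04],
  [0.025,-0.065,-0.174,0,0,-2,0.04],
])

```text
t: 4.07
tcp_pos: [462.7, -221.6, 232.8]
eef_rot: [3.134, 0.167, 0.004]
ft_force: [0.7, 0.6, -2.7]
finger_gap: 45.7
finger_force: 35.0
```

send_rows([
  [0.015,-0.037,0,0,0,0,0.04],
  [0.03,-0.078,0,0,0,-1,0.04],
  [0.046,-0.119,0,0,0,-2,0.04],
  [0.062,-0.159,0,0,0,-3,0.04],
  [0.077,-0.199,0,0,0,-4,0.04],
  [0.093,-0.237,0,0,0,-5,0.04],
  [0.107,-0.272,0,0,0,-5.3,0.04],
  [0.117,-0.302,0,0,0,-5.3,0.04],
])

```text
t: 4.73
tcp_pos: [546.3, 94.5, 230.0]
eef_rot: [-3.125, -0.316, 0.0]
ft_force: [0.3, -0.9, -1.4]
finger_gap: 45.8
finger_force: 35.0
```

send_rows([
  [0.002,-0.014,0,0,0,0,0.04],
  [0.003,-0.021,0,0,0,0,0.04],
  [0.003,-0.021,0,0,0,0,0.04],
  [0.003,-0.021,0,0,0,0,0.04],
])

```text
t: 5.07
tcp_pos: [544.8, 112.1, 229.8]
eef_rot: [3.126, 0.314, -0.0]
ft_force: [0.3, -0.5, -1.8]
finger_gap: 45.6
finger_force: 35.0
```

Run:
```python
from h import *
c,im=shot('wrist','w3.png'); s=manip.sense(); Rt=R.from_rotvec(s['eef_rot']).as_matrix(); print(s['t'],s['tcp_pos'],np.degrees(np.arctan2(Rt[1,0],Rt[0,0])),s['ft_force'],s['torque'],s['finger_gap'],s['finger_force'])
for l in ['bay_tag','plinth','rail_mid']:
  for d in manip.boxes_of('wrist',l): print(l,d)
```

```text
5.1167 [544.94925376 111.66697036 229.83040149] 11.411426769407875 [ 0.53731337 -0.08561566 -1.83055344] [ 0.0186805  -0.00330619 -0.02769772] 45.61580773744535 34.980481546372175
bay_tag {'at': [328.2, 23.8], 'score': 0.58}
plinth {'at': [360.6, 106.7], 'score': 0.81}
plinth {'at': [399.4, 399.5], 'score': 0.59}
rail_mid {'at': [363.9, 107.5], 'score': 0.71}
rail_mid {'at': [50.8, 286.3], 'score': 0.17}
```

View pics/w3.png

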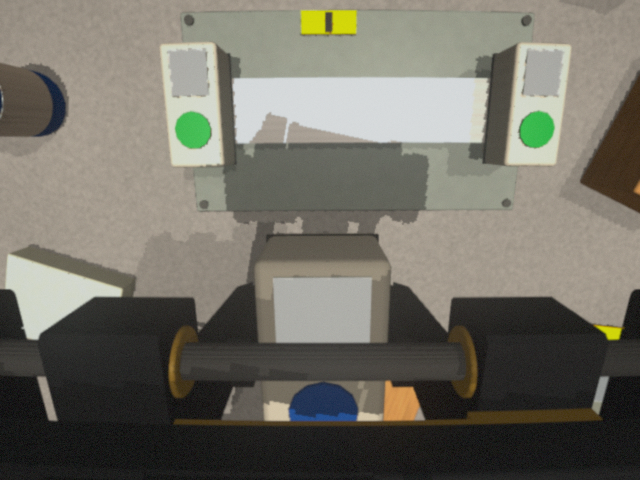

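The wrist view shows the tag at (328,22), the rail's far edge at row ≈78 and near edge at row ≈142 between the green-button modules, and the held module's top front edge from (257,265) to (388,262).

Run:
```python
from h import *
w=manip.calibration('wrist'); s=manip.sense(); Rt=R.from_rotvec(s['eef_rot']).as_matrix(); T=s['tcp_pos']
im=cv2.imread('pics/w3.png').astype(float); g=cv2.GaussianBlur(im.sum(2),(5,5),0)
def edge(cols,lo,hi):
    P=[]
    for x in cols:
        d=np.abs(np.diff(g[lo:hi,x])); k=d.argmax(); P.append(onz(w,(x,lo+k+.5),52)[:2])
    P=np.array(P); 
    for _ in range(3):
        q=np.polyfit(P[:,1],P[:,0],1); r=P[:,0]-np.polyval(q,P[:,1]); P=P[np.abs(r)<max(1,1.5*r.std())]
    return q,r.std(),P.mean(0)
fe=edge(range(255,470,3),65,95); ne=edge(range(330,475,3),125,160)
for e in (fe,ne): print('rail edge yaw',-np.degrees(np.arctan(e[0][0]))*1,e)
th=np.deg2rad(-np.degrees(np.arctan((fe[0][0]+ne[0][0])/2))); 
ex=np.array([np.cos(th),np.sin(th)]); ey=np.array([-np.sin(th),np.cos(th)])
tag=onz(w,(328.5,22),28)[:2]; print('tag',tag,'yaw',np.degrees(th))
print('near edge X',ex@ne[2],'far',ex@fe[2],'width',ex@(fe[2]-ne[2]))
bay=ex*(ex@(fe[2]+ne[2])/2)+ey*(ey@tag); print('rail centre at bay',bay)
# stand corner bolts
B=[onz(w,p,25)[:2] for p in [(189,19),(526,20),(204,204),(507,203)]]; print('stand ctr',np.mean(B,0),'rail X off',ex@(bay-np.mean(B,0)),'tag y off',ey@(tag-np.mean(B,0)))
d=B[1]+B[3]-B[0]-B[2]; print('bolt yaw',np.degrees(np.arctan2(d[0],-d[1])))
# held module
for dz in (14,18,21):
  o=[]
  for p in [(257,265),(388,262)]:
    c,v=ray(w,p); c=Rt.T@(c-T); v=Rt.T@v; o.append(c+v*(-dz-c[2])/v[2])
  print('module top edge in tool, top at z',-dz,o[0].round(1),o[1].round(1))
print('tool z tilt',Rt[:,2])
```

```text
rail edge yaw 11.677693918316335 (array([-2.06684066e-01,  6.91089877e+02]), np.float64(0.2499359804069394), array([669.21349393, 105.8445539 ]))
rail edge yaw 11.626011161929776 (array([-2.05743674e-01,  6.39798711e+02]), np.float64(0.36194765948939717), array([627.01302765,  62.14374829]))
tag [709.84123657 140.44898234] yaw 11.651854943525793
near edge X 626.642909929589 far 676.7997521754447 width 50.15684224585576
rail centre at bay [639.46421528 125.93626442]
stand ctr [643.05350895 100.77775401] rail X off 1.565794672363268 tag y off 25.364975103493375
bolt yaw 11.564997802588419
module top edge in tool, top at z -14 [ 29.2 -22.5 -14. ] [ 30.3  21.2 -14. ]
module top edge in tool, top at z -18 [ 30.6 -21.7 -18. ] [ 31.6  20.4 -18. ]
module top edge in tool, top at z -21 [ 31.6 -21.2 -21. ] [ 32.6  19.9 -21. ]
tool z tilt [ 3.76701041e-05 -1.15256425e-04 -9.99999993e-01]
```

send_rows([
  [0.012,0.001,0.01,0,4,0,0.04],
  [0.03,0.003,0.025,0,9,-0.1,0.04],
  [0.045,0.005,0.042,0,14,-0.2,0.04],
  [0.058,0.0054,0.058,0,19,-0.24,0.04],
  [0.066,0.0054,0.07,0,23,-0.24,0.04],
  [0.07,0.0054,0.077,0,25.5,-0.24,0.04],
  [0.07,0.0054,0.08,0,26,-0.24,0.04],
  [0.07,0.0054,0.08,0,26,-0.24,0.04],
])

```text
t: 5.93
tcp_pos: [614.1, 120.7, 149.0]
eef_rot: [-3.003, -0.307, -0.689]
ft_force: [0.1, 0.3, -1.8]
finger_gap: 45.8
finger_force: 35.0
```

```bash
cat > st.py <<'E'
from h import *
def st(mx=-11,mz=23.8,pr=True):
    s=manip.sense(); Rt=R.from_rotvec(s['eef_rot']).as_matrix(); T=np.array(s['tcp_pos'])
    th=np.deg2rad(11.65); E=np.array([[np.cos(th),np.sin(th),0],[-np.sin(th),np.cos(th),0],[0,0,1]])
    O=np.array([626.6,-5.8,52]); Q=E@Rt
    A=np.degrees(np.arctan2(Q[2,0],Q[0,0]))
    m=lambda p:(E@(T+Rt@np.array([mx+p[0],-.6-p[1],mz-p[2]]))-O).round(1)
    print('t',round(s['t'],2),'TCP rail',(E@T-O).round(1),'lean',A.round(2),'yaw',np.degrees(np.arctan2(Q[1,0],Q[0,0])).round(2),'roll',np.degrees(np.arcsin(Q[2,1])).round(2))
    print('origin',m((0,0,0)),'lip',m((-22,0,-9)),'nose',m((19,0,-6.5)),'F rail',(E@s['ft_force']).round(1),'M',(E@s['torque']).round(3),'gap',round(s['finger_gap'],1),round(s['finger_force'],1))
if __name__=='__main__': st()
E
python3 st.py
```

```text
t 5.93 TCP rail [-0.8  0.  97. ] lean 25.86 yaw 0.02 roll 0.03
origin [-0.3  0.6 70.7] lip [-16.2   0.6  53.1] nose [19.7  0.6 73.2] F rail [ 0.2  0.3 -1.8] M [ 0.062  0.32  -0.015] gap 45.8 35.0
```

send_rows([
  [-0.005,0,0.0103,0,0.1,0,0.04],
  [-0.011,0,0.0227,0,0.1,0,0.04],
  [-0.017,0,0.035,0,0.1,0,0.04],
  [-0.0222,0,0.0457,0,0.1,0,0.04],
  [-0.0252,0,0.052,0,0.1,0,0.04],
  [-0.0261,0,0.0538,0,0.1,0,0.04],
  [-0.0261,0,0.0538,0,0.1,0,0.04],
  [-0.0261,0,0.0538,0,0.1,0,0.04],
])

```text
t: 6.6
tcp_pos: [615.3, 121.3, 90.9]
eef_rot: [-3.001, -0.308, -0.698]
ft_force: [0.1, -0.2, -1.5]
finger_gap: 46.0
finger_force: 35.0
```

```bash
python3 st.py; python3 -c "
from h import *
shot('scene','s2.png'); im=cv2.imread('pics/s2.png')[250:400,240:440]; cv2.imwrite('pics/s2c.png',cv2.resize(im,None,fx=4,fy=4,interpolation=cv2.INTER_CUBIC))"
```

```text
t 6.6 TCP rail [ 0.6  0.3 38.9] lean 26.16 yaw 0.08 roll 0.07
origin [ 1.2  0.9 12.7] lip [-14.6   0.9  -5.1] nose [21.1  0.9 15.2] F rail [ 0.1 -0.2 -1.5] M [ 0.086  0.318 -0.022] gap 46.0 35.0
```

View pics/s2c.png

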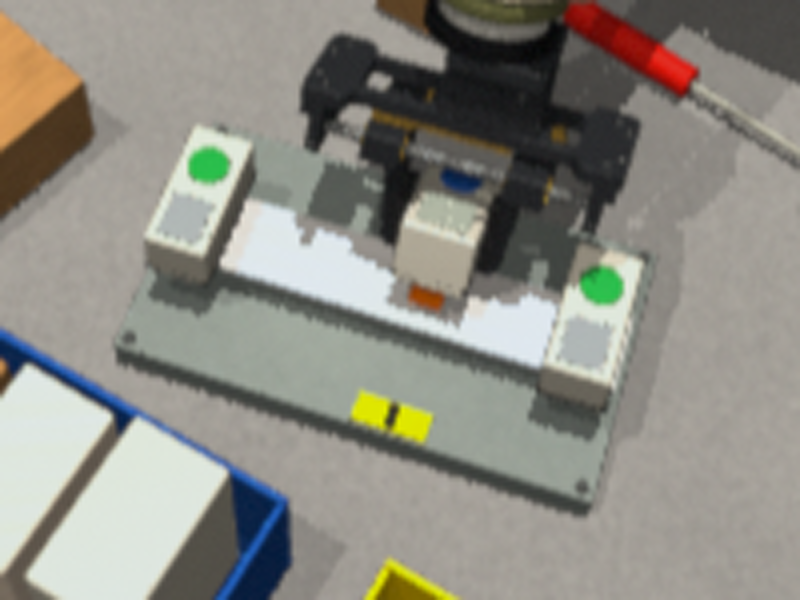

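The scene crop shows the module leaning, held above the rail in front of the tag at (390,415), with the orange foot at (427,298), clear of the rail. Lowering 1.6 mm and advancing to just short of the edge.

send_rows([
  [0.002,0,0.0025,0,0,0,0.04],
  [0.0045,0,0.004,0,0,0,0.04],
  [0.007,0,0.0052,0,0,0,0.04],
  [0.009,0,0.0062,0,0,0,0.04],
  [0.0096,0,0.0065,0,0,0,0.04],
  [0.0096,0,0.0065,0,0,0,0.04],
  [0.0096,0,0.0065,0,0,0,0.04],
])

```text
t: 7.23
tcp_pos: [626.0, 123.7, 88.3]
eef_rot: [-3.002, -0.308, -0.696]
ft_force: [-0.3, -0.4, -1.4]
finger_gap: 45.7
finger_force: 35.0
```

```bash
python3 st.py
```

```text
t 7.23 TCP rail [11.5  0.6 36.3] lean 26.09 yaw 0.08 roll 0.05
origin [12.1  1.2 10. ] lip [-3.7  1.1 -7.7] nose [32.   1.2 12.6] F rail [-0.4 -0.4 -1.4] M [ 0.033  0.331 -0.026] gap 45.7 35.0
```

send_rows([
  [0.0013,0,0,0,0,0,0.04],
  [0.0025,0,0.0004,0,0,0,0.04],
  [0.0036,0,0.001,0,0,0,0.04],
  [0.0047,0,0.0015,0,0,0,0.04],
  [0.0057,0,0.002,0,0,0,0.04],
  [0.0057,0,0.002,0,0,0,0.04],
])

```text
t: 7.73
tcp_pos: [632.1, 124.9, 89.0]
eef_rot: [-3.001, -0.308, -0.696]
ft_force: [0.7, -0.3, -2.0]
finger_gap: 45.9
finger_force: 35.0
```

```bash
python3 st.py
```

```text
t 7.73 TCP rail [17.8  0.5 37. ] lean 26.11 yaw 0.08 roll 0.05
origin [18.3  1.1 10.8] lip [ 2.6  1.1 -6.9] nose [38.3  1.1 13.4] F rail [ 0.7 -0.4 -2. ] M [-0.019  0.298  0.03 ] gap 45.9 35.0
```

send_rows([
  [0.0005,0,0.0002,0,0,0,0.04],
  [0.001,0,0.0005,0,0,0,0.04],
  [0.0014,0,0.0007,0,0,0,0.04],
  [0.0014,0,0.0007,0,0,0,0.04],
])

```text
t: 8.07
tcp_pos: [633.5, 125.2, 89.0]
eef_rot: [-3.001, -0.308, -0.696]
ft_force: [-0.5, -0.3, -2.7]
finger_gap: 45.6
finger_force: 35.0
```

```bash
python3 st.py
```

```text
t 8.07 TCP rail [19.2  0.5 37. ] lean 26.1 yaw 0.08 roll 0.05
origin [19.8  1.1 10.8] lip [ 4.   1.1 -7. ] nose [39.7  1.1 13.3] F rail [-0.5 -0.2 -2.7] M [ 0.02   0.275 -0.022] gap 45.6 35.0
```

send_rows([
  [0.0005,0,0.0002,0,0,0,0.04],
  [0.0009,0,0.0004,0,0,0,0.04],
  [0.0009,0,0.0004,0,0,0,0.04],
])

```text
t: 8.32
tcp_pos: [634.3, 125.4, 89.0]
eef_rot: [-3.002, -0.308, -0.695]
ft_force: [-0.2, 0.5, -2.1]
finger_gap: 45.8
finger_force: 35.0
```

```bash
python3 st.py
```

```text
t 8.32 TCP rail [20.   0.6 37. ] lean 26.08 yaw 0.08 roll 0.05
origin [20.6  1.1 10.7] lip [ 4.8  1.1 -7. ] nose [40.5  1.2 13.3] F rail [-0.1  0.5 -2.1] M [ 0.001  0.35  -0.014] gap 45.8 35.0
```

send_rows([
  [0.0005,0,0.0002,0,0,0,0.04],
  [0.0009,0,0.0004,0,0,0,0.04],
  [0.0012,0,0.0006,0,0,0,0.04],
  [0.0012,0,0.0006,0,0,0,0.04],
])

```text
t: 8.65
tcp_pos: [635.0, 125.7, 88.4]
eef_rot: [-3.002, -0.308, -0.692]
ft_force: [-6.4, -1.6, -1.2]
finger_gap: 45.7
finger_force: 35.0
```

```bash
python3 st.py
```

```text
t 8.65 TCP rail [20.7  0.7 36.4] lean 25.96 yaw 0.09 roll 0.03
origin [21.2  1.3 10.2] lip [ 5.4  1.3 -7.5] nose [41.1  1.3 12.7] F rail [-6.5 -0.3 -1.2] M [-0.085  1.248 -0.039] gap 45.7 35.0
```

send_rows([
  [-0.0003,0,0.0002,0,-0.8,0,0.04],
  [0.0001,0,0.001,0,-2,0,0.04],
  [0.0006,0,0.0019,0,-3.4,0,0.04],
  [0.0012,0,0.003,0,-5,0,0.04],
  [0.0018,0,0.0041,0,-6.6,0,0.04],
  [0.0023,0,0.0051,0,-8,0,0.04],
  [0.0026,0,0.0058,0,-9,0,0.04],
  [0.0026,0,0.0058,0,-9,0,0.04],
])

```text
t: 9.32
tcp_pos: [640.8, 126.8, 84.9]
eef_rot: [-3.062, -0.314, -0.459]
ft_force: [-3.5, -1.3, 0.1]
finger_gap: 45.7
finger_force: 35.0
```

```bash
python3 -c "
from st import st
st(mx=-10.7)"
```

```text
t 9.32 TCP rail [26.6  0.6 32.9] lean 17.05 yaw 0.07 roll 0.05
origin [23.3  1.2  7. ] lip [ 4.9  1.1 -8. ] nose [43.4  1.2  6.4] F rail [-3.7 -0.6  0.1] M [ 0.014  0.681 -0.033] gap 45.7 35.0
```

send_rows([
  [0.0003,0,0.0005,0,-0.8,0,0.04],
  [0.0007,0,0.0012,0,-2,0,0.04],
  [0.0012,0,0.002,0,-3.2,0,0.04],
  [0.0016,0,0.0027,0,-4.2,0,0.04],
  [0.0018,0,0.003,0,-4.7,0,0.04],
  [0.0018,0,0.003,0,-4.7,0,0.04],
])

```text
t: 9.82
tcp_pos: [643.5, 127.3, 83.0]
eef_rot: [-3.086, -0.317, -0.337]
ft_force: [-2.0, 0.4, 2.1]
finger_gap: 45.6
finger_force: 35.0
```

```bash
python3 -c "
from st import st
st(mx=-10.7)"
```

```text
t 9.82 TCP rail [29.4  0.5 31. ] lean 12.44 yaw 0.07 roll 0.06
origin [24.   1.1  5.4] lip [ 4.5  1.1 -8.1] nose [44.   1.1  3.2] F rail [-1.9  0.8  2.1] M [ 0.153  0.252 -0.056] gap 45.6 35.0
```

send_rows([
  [0.0004,0,0.0005,0,-0.8,0,0.04],
  [0.0009,0,0.0013,0,-2,0,0.04],
  [0.0015,0,0.0022,0,-3.3,0,0.04],
  [0.0022,0,0.0031,0,-4.7,0,0.04],
  [0.0027,0,0.0039,0,-5.9,0,0.04],
  [0.003,0,0.0042,0,-6.4,0,0.04],
  [0.003,0,0.0042,0,-6.4,0,0.04],
])

```text
t: 10.4
tcp_pos: [647.3, 128.0, 79.4]
eef_rot: [-3.111, -0.319, -0.164]
ft_force: [0.2, -0.3, 1.9]
finger_gap: 45.5
finger_force: 35.0
```

```bash
python3 -c "
from st import st
st(mx=-10.7)"
```

```text
t 10.4 TCP rail [33.2  0.5 27.4] lean 6.04 yaw 0.06 roll 0.06
origin [25.1  1.   2.6] lip [ 4.1  1.  -8.7] nose [44.6  1.  -1.9] F rail [ 0.1 -0.3  1.9] M [ 0.041 -0.03  -0.053] gap 45.5 35.0
```

send_rows([
  [0.0005,0,0.0007,0,-1,0,0.04],
  [0.001,0,0.0014,0,-2.2,0,0.04],
  [0.0015,0,0.0022,0,-3.4,0,0.04],
  [0.002,0,0.003,0,-4.6,0,0.04],
  [0.0024,0,0.0037,0,-5.6,0,0.04],
  [0.0026,0,0.0041,0,-6.1,0,0.04],
  [0.0026,0,0.0041,0,-6.1,0,0.04],
])

```text
t: 10.98
tcp_pos: [650.0, 128.6, 75.9]
eef_rot: [3.124, 0.32, -0.003]
ft_force: [-0.8, -1.0, 4.5]
finger_gap: 45.4
finger_force: 35.0
```

```bash
python3 -c "
from st import st
st(mx=-10.7)"
```

```text
t 10.98 TCP rail [35.9  0.5 23.9] lean -0.13 yaw 0.06 roll 0.06
origin [25.2  1.   0.1] lip [ 3.2  1.  -8.9] nose [44.2  1.  -6.5] F rail [-1.  -0.8  4.5] M [ 0.108  0.232 -0.004] gap 45.4 35.0
```

send_rows([
  [0,0,0.0003,0,-0.4,0,0.04],
  [0,0,0.0006,0,-0.8,0,0.04],
  [0,0,0.0006,0,-0.8,0,0.04],
])

```text
t: 11.23
tcp_pos: [650.2, 128.6, 75.9]
eef_rot: [3.122, 0.32, -0.023]
ft_force: [-1.4, -0.3, 8.6]
finger_gap: 45.8
finger_force: 35.0
```

```bash
python3 -c "
from st import st
st(mx=-10.7)"
```

```text
t 11.23 TCP rail [36.2  0.4 23.9] lean -0.85 yaw 0.06 roll 0.07
origin [25.1  1.   0.3] lip [ 3.   1.  -8.4] nose [44.   1.  -6.5] F rail [-1.5 -0.   8.6] M [0.121 0.225 0.029] gap 45.8 35.0
```

send_rows([
  [0,0,-0.0006,0,0.8,0,0.04],
  [0,0,-0.0006,0,0.8,0,0.05],
  [0,0,-0.0006,0,0.8,0,0.065],
  [0,0,-0.0006,0,0.8,0,0.065],
  [0,0,-0.0006,0,0.8,0,0.065],
  [0,0,-0.0006,0,0.8,0,0.065],
  [0,0,-0.0006,0,0.8,0,0.065],
  [0,0,-0.0006,0,0.8,0,0.065],
])

```text
t: 11.9
tcp_pos: [649.8, 128.6, 75.3]
eef_rot: [3.124, 0.32, -0.003]
ft_force: [-0.3, 1.2, 0.8]
finger_gap: 64.9
finger_force: 0.0
```

send_rows([
  [0,0,-0.005,0,0,0,0.065],
  [0,0,-0.02,0,0,0,0.065],
  [0,0,-0.045,0,0,0,0.065],
  [-0.01,0,-0.075,0,0,0,0.065],
  [-0.03,0,-0.105,0,0,0,0.065],
  [-0.05,0,-0.13,0,0,0,0.065],
  [-0.06,0,-0.14,0,0,0,0.065],
  [-0.06,0,-0.14,0,0,0,0.065],
])

```text
t: 12.57
tcp_pos: [591.0, 116.6, 219.2]
eef_rot: [3.124, 0.32, 0.006]
ft_force: [0.4, -0.1, -0.4]
finger_gap: 64.9
finger_force: 0.0
```

Run:
```python
from st import *
c,im=shot('wrist','w4.png'); st()
for d in manip.boxes_of('wrist','module'): print(d)
c2,i2=shot('scene','s3.png')
a=cv2.resize(im[40:340,130:530,::-1],None,fx=1.5,fy=1.5)[:,:,:]; b=cv2.resize(i2[270:400,250:430,::-1],(600,433))[:, :]
b=cv2.resize(b,None,fx=.33*600/433*.7,fy=.33*600/433*.7)
cv2.imwrite('pics/w4c.png',a); cv2.imwrite('pics/s3c.png',cv2.resize(i2[270:390,250:430,::-1],None,fx=4,fy=4,interpolation=cv2.INTER_CUBIC))
```

```text
t 12.62 TCP rail [-23.9   0.6 165.1] lean 0.06 yaw 0.05 roll 0.08
origin [-34.9   1.2 141.2] lip [-56.9   1.1 132.2] nose [-15.9   1.2 134.8] F rail [ 0.6 -0.3 -0.7] M [0.035 0.025 0.069] gap 64.7 0.0
{'at': [322.6, 169.3], 'score': 0.62}
```

View pics/w4c.png

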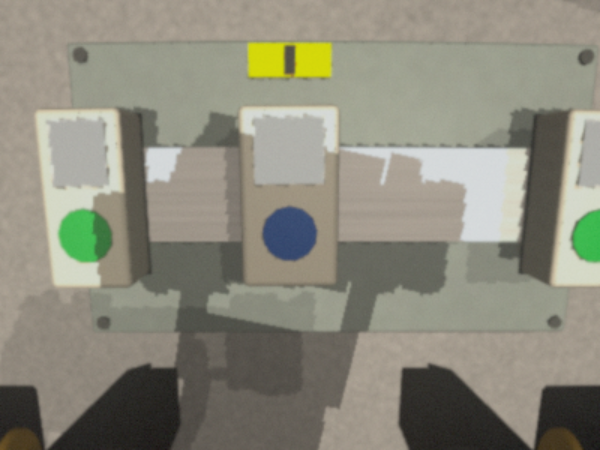

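View pics/s3c.png

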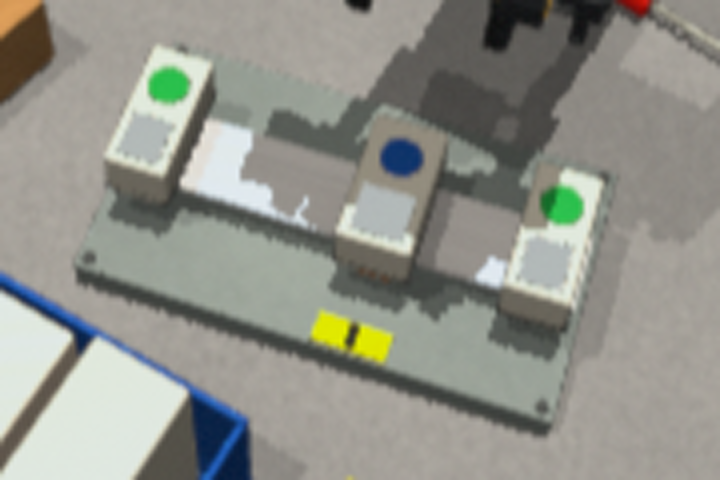

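The module sits level in line with its neighbours and centred on the tag: in the wrist crop, button (290,233) and tag stripe (290,60) share a column. To be sure of the click, I'll press its far end gently with closed fingertips.

send_rows([
  [0.015,0,0.01,0,0,0,0.03],
  [0.04,0,0.025,0,0,0,0.0],
  [0.062,0,0.04,0,0,0,0.0],
  [0.076,0,0.055,0,0,0,0.0],
  [0.079,0,0.07,0,0,0,0.0],
  [0.079,0,0.082,0,0,0,0.0],
  [0.079,0,0.088,0,0,0,0.0],
  [0.079,0,0.09,0,0,0,0.0],
])

```text
t: 13.38
tcp_pos: [667.5, 132.4, 123.8]
eef_rot: [3.124, 0.32, -0.007]
ft_force: [-0.1, 0.1, -1.0]
finger_gap: 13.9
finger_force: 0.0
```

send_rows([
  [0,0,0.003,0,0,0,0.0],
  [0,0,0.008,0,0,0,0.0],
  [0,0,0.012,0,0,0,0.0],
  [0,0,0.0135,0,0,0,0.0],
  [0,0,0.0135,0,0,0,0.0],
  [0,0,0.0135,0,0,0,0.0],
])

```text
t: 13.88
tcp_pos: [668.5, 132.5, 112.1]
eef_rot: [3.124, 0.32, -0.002]
ft_force: [0.2, -0.1, -0.2]
finger_gap: 0.7
finger_force: 0.0
```

```bash
python3 st.py
```

```text
t 13.88 TCP rail [54.9  0.6 60.1] lean -0.08 yaw 0.05 roll 0.06
origin [43.9  1.1 36.3] lip [21.9  1.1 27.3] nose [62.9  1.1 29.8] F rail [ 0.2 -0.1 -0.2] M [0.056 0.005 0.027] gap 0.7 0.0
```

send_rows([
  [0,0,0.0005,0,0,0,0.0],
  [0,0,0.001,0,0,0,0.0],
  [0,0,0.0014,0,0,0,0.0],
  [0,0,0.0018,0,0,0,0.0],
  [0,0,0.0018,0,0,0,0.0],
])

```text
t: 14.3
tcp_pos: [669.0, 132.6, 111.4]
eef_rot: [3.124, 0.32, 0.001]
ft_force: [-0.9, -0.5, 6.7]
finger_gap: 0.2
finger_force: 3.5
```

send_rows([
  [0,0,0.0003,0,0,0,0.0],
  [0,0,0.0006,0,0,0,0.0],
  [0,0,0.0006,0,0,0,0.0],
])

```text
t: 14.55
tcp_pos: [669.2, 132.6, 111.4]
eef_rot: [3.124, 0.32, 0.003]
ft_force: [-0.4, -0.3, 9.0]
finger_gap: 0.2
finger_force: 4.7
```

send_rows([
  [0,0,-0.002,0,0,0,0.0],
  [0,0,-0.01,0,0,0,0.0],
  [0,0,-0.03,0,0,0,0.0],
  [-0.01,0,-0.055,0,0,0,0.0],
  [-0.03,0,-0.085,0,0,0,0.0],
  [-0.06,0,-0.11,0,0,0,0.0],
  [-0.075,0,-0.12,0,0,0,0.0],
  [-0.075,0,-0.12,0,0,0,0.0],
])

```text
t: 15.22
tcp_pos: [594.2, 117.3, 233.5]
eef_rot: [3.124, 0.32, 0.005]
ft_force: [-0.0, 0.3, 0.9]
finger_gap: 0.4
finger_force: 0.0
```

Run:
```python
from st import *
shot('wrist','w5.png'); st(); w=manip.calibration('wrist')
g=cv2.cvtColor(cv2.imread('pics/w5.png'),cv2.COLOR_BGR2HSV)
m=((g[...,0]>100)&(g[...,0]<130)&(g[...,1]>120)).astype(np.uint8); n,l,s,c=cv2.connectedComponentsWithStats(m)
for k in range(1,n):
    if s[k,4]>300:
        p=onz(w,c[k],96)[:2]; th=np.deg2rad(11.65); print(c[k],s[k],'X',p@[np.cos(th),np.sin(th)]-626.6,'Y',p@[-np.sin(th),np.cos(th)]+5.8)
```

```text
t 15.27 TCP rail [-20.2   0.6 179.5] lean 0.06 yaw 0.04 roll 0.09
origin [-31.1   1.2 155.7] lip [-53.1   1.1 146.6] nose [-12.1   1.2 149.2] F rail [ 0.5  0.4 -0.2] M [0.002 0.022 0.002] gap 0.3 0.0
[568.93776354  18.26749874] [ 432    0  208   53 5929] X 133.07994042576127 Y -164.7979867741274
[322.54666667 197.83703704] [308 182  31  31 675] X 10.506936925758396 Y 1.1410983197884983
```

```bash
python3 -c "
from bench import manip
print(manip.job_done())"
```

```text
the job is handed in; nothing more can be done
None
```

I fitted the blue-button module to the rail and handed it in, 15.3 s into the run: hooked, rocked down, about 1 mm off the tag line, and its far end level and unyielding under a 9 N push (the click itself was not seen); the module is released and nothing else was touched, and the judge gave no verdict.

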